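# Couple an air-cylinder rod to its test fork with a ball-lock pin

## Task

Gently push the yellow crossbar of the air-cylinder rod until the rod stops fully home in the green fork, so that the holes line up. Then take the black-handled ball-lock pin from the blue rack with its red thumb button squeezed in, put it down through the fork and rod, feeling gently for the hole, until its shoulder is flush on the fork, and let go so that the button springs out and the balls lock it. Leave the other things on the bench alone, and do not force anything.

Things in the scene. Friction and masses are not known exactly. Their poses are not given: they have to be found in the camera images.
- rig: Actuator test rig, fixed: steel base plate 200 x 400 mm, origin on the bench below hole_ref, z up, y along the rod from fork to air cylinder. On it a clamped carriage with fork, rod and cylinder sits 3 to 27 mm to the rig's +x side of the reference points; this offset is not measured: feel or look for it. Cylinder end plate: y = 200 mm, 104 mm high. Over 60 N on the rig is too much.
- hole_ref (a point): Fixed reference point on the rig, axes as rig, level with the fork's top face (90 mm above the bench). The fork's vertical hole, 17.5 mm wide, is centred at y = 0 and x = +3 to +27 mm from here (carriage offset). Fork: green, two 12 mm plates, 70 (x) by 52 (y) mm, at 50-62 and 78-90 mm above the bench, spine at y = -26 to -56 mm. Free below the lower plate to 18 mm above the bench.
- bar_ref (a point): Fixed reference point on the rig (does not move with the rod), axes as rig: centre of the yellow crossbar's top with the rod home and the carriage mid-way (x +-12 mm). The bar is 60 (x) by 14 (y) mm, 54 to 114 mm above the bench, on a 14 mm thick rod that runs on to the cylinder 70 mm above the bench; at rod travel q it lies q further in +y. Push it in -y, above the rod, from its cylinder side (gap to the cylinder at least 73 mm).
- rod (a joint): Travel of the rod out of the fork, m: 0 = fully home against its stop, the 18 mm hole of its 14 mm thick eye in line with the fork's holes; 0.015 to 0.035 at the start. It slides along the rig's y with about 4 N of friction and stays where it is left.
- pin_grip (a point): Centre of the ball-lock pin's handle at button height; z up along the pin, y towards the red button. Handle: black, 28 (x) by 26 (y) mm, from 27 mm below to 26 mm above here; its round steel shoulder, 34 mm wide, 5 mm thick, has its underside 32 mm below here. Below it the shank, see pin_tip. At the start it hangs upright in one of the rack's two holes. 0.19 to 0.29 kg.
- pin_tip (a point): Lower end of the pin's steel shank, axes as pin_grip, 56 mm below the shoulder's underside. The shank is 16 mm wide, its last 5 mm taper to 12 mm. Two brass balls (flat-sided latches), 7 to 13 mm above the tip, stand 3 mm out on +x and -x and draw in flush when the button is pressed; when out, they do not pass the fork's hole.
- pin_button (a joint): How far the red thumb button is pressed in, m: 0 out, 0.005 flush with the handle (balls fully in). It stands 5 mm out of the handle's +y side (18 mm wide, 24 mm tall, centred at the height of pin_grip): the grip over button and handle is 31 mm, 26 mm when squeezed. About 4 N to start, 8 N flush.
- rack: Blue pin rack, fixed, 180 (x) by 60 (y) mm, 70 mm high, origin under its centre; two square 25 mm holes in its top at x = -50 and +50 mm.
- spare_pin: Plain pin with a low yellow knob, no button, 30 mm high above the rack; hangs in the other hole. Origin under its shoulder. Leave it.
- estop (a joint): Red mushroom button of the yellow emergency-stop box, m pressed (0 to 0.006). Do not press.
- estop_box: Yellow emergency-stop box, 75 x 75 x 50 mm, fixed, origin under its centre; button on top, to 70 mm.
- wrench: Loose open wrench on the bench beyond the rig. Leave it.
- loadcell: Loose aluminium load cell, round, 56 mm wide, 34 mm high. Leave it.
- collar: Loose dark shaft collar, 44 mm wide, 14 mm high. Leave it.
- jar: Loose glass jar with white cap, 56 mm wide, 70 mm high. Leave it.
Mind the look-alikes: they are no part of the job. Of the things that look like the rack, the smallest one is meant. What is shaped like the part that bears pin_grip but pink is not meant.

How it is judged (in metres and radians):
On the way, in this order (a step that is already met when the one before it is completed fails the run):
1. the rod is pushed home while the pin is still in the rack (value of joint rod below 0.002 m and z of pin_grip in the frame of rack below 0.115 m), for 0.1 s.
2. the pin is lifted out of the rack with its button squeezed in (value of joint pin_button above 0.0035 m and z of pin_grip in the frame of rack above 0.15 m), for 0.2 s.
At the end, for the whole second after the job is handed in: The rod is home (within 3 mm); the pin stands upright (within 0.06 rad) through fork and rod eye with its shoulder down on the fork (within 2 mm), released, its button sprung out to within 1.2 mm so that the balls are out below the fork (value of joint rod below 0.003 m and x of pin_grip in the frame of hole_ref between 0 and 0.03 m and y of pin_grip in the frame of hole_ref between -0.005 and 0.005 m and z of pin_grip in the frame of hole_ref between 0.029 and 0.034 m and angle between pin_grip's own z axis and vertical below 0.06 rad and value of joint pin_button below 0.0012 m); the robot touches nothing.
It fails at once if more than 60 N on the rig (contact force between anything else and rig above 60 N).
It fails at once if the spare pin is taken or knocked out of its place (more than 10 mm) (distance of spare_pin from where it was at the start of the episode above 0.01 m).
It fails at once if the emergency stop is pressed (value of joint estop above 0.003 m).
It fails at once if a bystander (wrench, load cell, collar, jar) is moved by more than 20 mm (distance of any of wrench, loadcell, collar, jar from where it was at the start of the episode above 0.02 m).
It also fails if it takes over 72 s, if anything falls off the work surface, if the arm or the gripper's body presses on something with over 40 N, if the wrist force passes 120 N, or if a joint passes its speed limit or range.

## Robot

A 6-joint arm with a two-finger parallel gripper is mounted at the origin on the work surface. World frame = base frame: x ahead of the robot, y to its left, z up, the work surface at z = 0. Lengths are in m, angles in degrees, forces in N, time in s.
With the tool pointing down it reaches from about 0.35 to 1 m from the base axis. Payload 7.1 kg.
Tool frame: the origin (TCP) lies between the finger pads; the fingertips stand ahead of it and the grasp point (between the pads) lies 6 mm ahead of it (ctrl.tcp_to_tips is the z of the fingertips in the tool frame, in m); z points along the fingers, y is the direction in which the jaws open and shut (so a half turn about z gives the same grasp; the last joint's range is limited). The gripper opens to 85 mm and grips with 20 to 120 N. Pads are 22 mm wide; open, the fingers measure 114 mm over their backs; the gripper's body (76 mm by 85 mm) begins 54 mm behind the grasp point. The pads swing forward as they close: fully open they stand 13 mm farther back than shut.
Start: joints at [68.411, 24.242, 93.386, -0, 62.372, -1.089], TCP at [0.219, 0.585, 0.256] pointing down, gripper open.
Joint ranges: [-172.04, 172.04], [-51.8, 120.97], [4.93, 147.93], [-75.15, 255.16], [6.16, 154.13], [-145.62, 145.62]. Speed limits (degrees/s): [136.94, 136.94, 172.46, 180, 180, 180].

## Interface

Orientations are given as [roll, pitch, yaw] about the fixed x, y, z axes, in that order (R = Rz(yaw) Ry(pitch) Rx(roll)).
In Python, from plant import ctrl gives the robot as it stands. The module is installed in compiled form; this text tells all that it offers.
- The arm moves only by the tool jog_arm, never from a script. Its argument "deltas" is text: rows parted by semicolons, each of 4 numbers parted by spaces: the shift along the tool's x, y, z in m, then the turn about the tool's z in degrees. A call has 1 to 8 rows; each row shifts and turns the pose as measured when the row begins, along the tool's axes as they then stand; what a row does not reach is not made up. A row lasts 1/10 s, in which the tool goes at most 50 mm and 8.59 degrees, less where a joint would pass 70% of its speed; a pose out of reach is approached as far as the arm can. A call with a gripper value outside its range is refused whole. "fingers" is the closure in counts, from 0 (fully open) to 255 (shut), set as the call begins (left out, the last holds). The fingers move at their own pace and stop on an object; "squeeze" is the grip in N (left out, the last holds). Time passes only in rows, so rows that do not move let the fingers close. It gives the time, the measured TCP pose, the force and the opening at its end, in the units of the state.
- ctrl.read_state(): the state, without advancing time (a new reading comes with each control period).
- ctrl.get_image(name): name is "scene" or "top" or "wrist"; returns a dict with "color" (420x560x3 uint8, red, green, blue), "mtx" (3x3 intrinsics, pixels), "cam_to_world" (4x4, takes a point from camera to world coordinates); the wrist camera has in their place "T_tool_cam" (4x4, takes a point from camera to tool coordinates, whose origin is the TCP and whose axes are the flange's). Camera axes: x right, y up, looking along -z (the intrinsics and any distortion apply to the point x, -y, -z); pixel columns grow to the right and rows downward; lengths in m; the calibration is good to about 2 mm. A picture is of the moment at which its call begins: read the wrist's pose just before it. There is no depth.
- ctrl.hand_in(): hands the job in, once; it reports no verdict.
Trained networks look in the newest picture that a camera, given by its name, has taken for a name from the list of things; names that differ only in an ending like _2 or _b are one class to them, and where a whole thing is asked for, a point or a joint stands for the part that bears it (a point fixed in the world has none). Each returns a list of dicts, best first, with "confidence" (0 to 1); they miss things now and then, are a little off and sometimes report something else, mostly with a low value. They report only what shows in the picture. A call takes as long as a camera call. They do not tell look-alikes from the thing itself.
- ctrl.find_in(query, camera): "centre" ([column, row] in pixels, amid what is visible of it).
- ctrl.silhouettes(query, camera): "pixels" (420x560 bool, what is visible of it) and "centre" ([column, row] in pixels, amid what is visible of it).
- ctrl.mark_of(query, camera): "centre" ([column, row] in pixels: a listed point, or the origin of a listed thing).
The state is a dict: "clock": time; "joint_pos": joint angles; "joint_vel": joint speeds; "effort": joint torques, N m; "ee_pos": TCP position; "eef_rot": TCP orientation; "wrist_force": force on the tool from outside, world axes, zero at the start; "torque": the same for the moment, N m; "opening": finger opening in m.
Only numpy, scipy, OpenCV 4.12 (cv2) and the standard library are available. Lean on these libraries where they do the work, as an engineer would, in place of code of your own. Each camera call takes 0.05 s, during which the arm holds its last target.

## Working session

There is one attempt and no reset: what is moved stays moved. The work goes in short steps, Python scripts to look and compute and a tool call to move; the robot and the scene stay as the last step left them, time stands still between calls to the robot, and variables do not carry over. Pictures are saved under pics/ and viewed, and the job is handed in when it is done.

Besides the shell and the picture viewer there is one more tool, called after ">>>" by a JSON object that holds its "fn" and its "kwargs", one argument or row to a line. jog_arm: Moves the arm, as the interface text tells. Its arguments: {"type":"object","properties":{"deltas":{"type":"string"},"fingers":{"type":"number"},"squeeze":{"type":"number"}},"required":["deltas"]}

```bash
mkdir -p pics; python3 - <<'E'
from plant import ctrl
import cv2
print(ctrl.read_state())
print(ctrl.tcp_to_tips)
for n in ["scene","top","wrist"]:
    d=ctrl.get_image(n); cv2.imwrite(f"pics/{n}0.png",d["color"][:,:,::-1])
    print(n,d["mtx"].round(1).tolist(),(d.get("cam_to_world") if n!="wrist" else d["T_tool_cam"]).round(4).tolist(), [k for k in d])
E
```

```text
{'clock': 0.0, 'joint_pos': array([ 6.84123613e+01,  2.42858268e+01,  9.34320460e+01,  9.43421084e-04,
        6.23733639e+01, -1.09063338e+00]), 'joint_vel': array([-0.04698088,  0.0211117 ,  0.00475514, -0.01537599, -0.04624998,
        0.04451801]), 'effort': array([-5.35152049e-04, -5.57367039e+01, -2.81745976e+01, -1.43346369e-04,
        7.26189843e-03,  1.57881158e-05]), 'ee_pos': array([0.21865078, 0.58495171, 0.25552626]), 'eef_rot': array([-1.79908796e+02, -2.57160862e-03,  1.59502554e+02]), 'wrist_force': array([-0.11446061,  0.84941375, -0.52924757]), 'torque': array([-0.02761442,  0.03936719,  0.02422404]), 'opening': 0.08551041296593767}
0.025
scene [[529.8, 0.0, 275.8], [0.0, 529.8, 215.6], [0.0, 0.0, 1.0]] [[0.8511, -0.4269, 0.3056, 0.9608], [0.5249, 0.6791, -0.5132, -0.7009], [0.0116, 0.5972, 0.802, 1.2453], [0.0, 0.0, 0.0, 1.0]] ['color', 'mtx', 'cam_to_world']
top [[484.8, 0.0, 282.5], [0.0, 484.8, 212.8], [0.0, 0.0, 1.0]] [[-0.0008, 0.9858, -0.1677, 0.3019], [-1.0, -0.0021, -0.0075, 0.0234], [-0.0077, 0.1677, 0.9858, 1.3224], [0.0, 0.0, 0.0, 1.0]] ['color', 'mtx', 'cam_to_world']
wrist [[330.8, 0.0, 279.9], [0.0, 330.8, 210.0], [0.0, 0.0, 1.0]] [[0.0007, 0.9468, 0.3218, 0.0827], [1.0, -0.0007, -0.0002, -0.0004], [0.0, 0.3218, -0.9468, -0.1173], [0.0, 0.0, 0.0, 1.0]] ['color', 'mtx', 'T_tool_cam']
```

View pics/scene0.png

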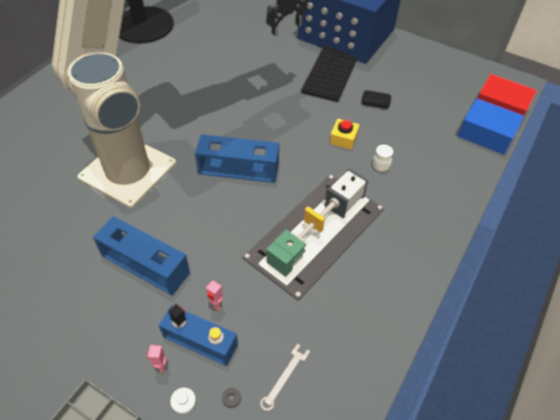

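View pics/top0.png

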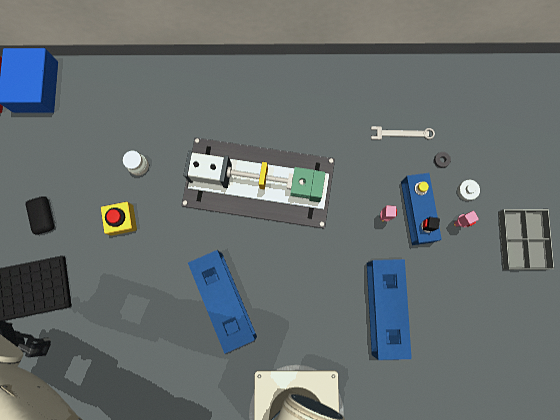

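View pics/wrist0.png

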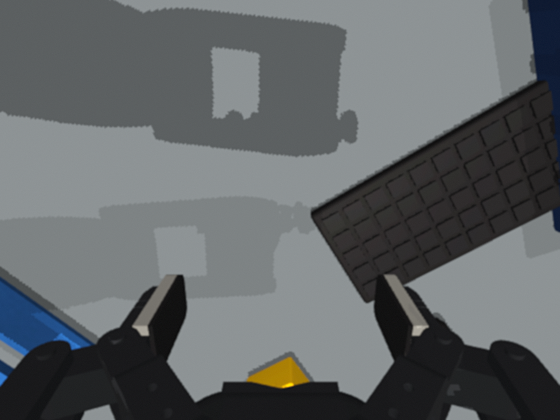

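```bash
cat > h.py <<'E'
from plant import ctrl
import numpy as np, cv2
from scipy.spatial.transform import Rotation as R
def grab(n, save=None):
    s=ctrl.read_state(); d=ctrl.get_image(n)
    if n=="wrist":
        T=np.eye(4); T[:3,:3]=R.from_euler("xyz",s["eef_rot"],degrees=True).as_matrix(); T[:3,3]=s["ee_pos"]
        M=T@d["T_tool_cam"]
    else: M=d["cam_to_world"]
    if save: cv2.imwrite(save,d["color"][:,:,::-1])
    return d["color"],d["mtx"],M
def ray(px,K,M):
    v=np.array([(px[0]-K[0,2])/K[0,0],-(px[1]-K[1,2])/K[1,1],-1.0])
    v=M[:3,:3]@v; return M[:3,3],v/np.linalg.norm(v)
def atz(px,K,M,z):
    o,v=ray(px,K,M); return o+v*(z-o[2])/v[2]
def tri(rs):
    A=np.zeros((3,3));b=np.zeros(3)
    for o,v in rs:
        P=np.eye(3)-np.outer(v,v);A+=P;b+=P@o
    x=np.linalg.solve(A,b); return x,[float(np.linalg.norm((np.eye(3)-np.outer(v,v))@(x-o))) for o,v in rs]
def proj(X,K,M):
    p=M[:3,:3].T@(np.asarray(X)-M[:3,3]); return np.array([K[0,2]+K[0,0]*p[0]/-p[2],K[1,2]+K[1,1]*p[1]/p[2]])
E
python3 - <<'E'
from h import *
C={}
for n in ["scene","top"]:
    c,K,M=grab(n)
    for q in ["rig","hole_ref","bar_ref","rod","pin_grip","pin_tip","pin_button","rack","spare_pin","estop_box","wrench","loadcell","collar","jar"]:
        try: print(n,q,[(np.round(r["centre"],1).tolist(),round(r["confidence"],2)) for r in ctrl.mark_of(q,n)])
        except Exception as e: print(n,q,e)
E
```

```text
scene rig []
scene hole_ref [([284.9, 236.4], 0.83)]
scene bar_ref [([310.9, 216.6], 0.92)]
scene rod it knows: bar_ref, collar, estop_box, hole_ref, jar, loadcell, pin_grip, pin_tip, rack, rig, spare_pin, wrench
scene pin_grip [([210.2, 292.1], 0.89), ([180.6, 315.5], 0.82), ([158.0, 354.2], 0.76)]
scene pin_tip [([216.0, 306.2], 0.8), ([160.6, 370.8], 0.71), ([228.7, 396.2], 0.58)]
scene pin_button it knows: bar_ref, collar, estop_box, hole_ref, jar, loadcell, pin_grip, pin_tip, rack, rig, spare_pin, wrench
scene rack [([240.8, 170.2], 0.8), ([198.6, 341.8], 0.61), ([147.2, 264.8], 0.57)]
scene spare_pin [([216.5, 338.9], 0.72)]
scene estop_box [([343.1, 139.9], 0.78)]
scene wrench []
scene loadcell [([185.3, 401.4], 0.65)]
scene collar [([231.2, 398.7], 0.49), ([375.7, 162.9], 0.3)]
scene jar [([384.6, 162.0], 0.64), ([183.3, 399.5], 0.56)]
top rig [([301.7, 191.4], 0.9)]
top hole_ref [([299.5, 186.6], 0.59)]
top bar_ref [([272.0, 171.5], 0.84), ([415.4, 189.3], 0.33)]
top rod it knows: bar_ref, collar, estop_box, hole_ref, jar, loadcell, pin_grip, pin_tip, rack, rig, spare_pin, wrench
top pin_grip [([467.8, 219.4], 0.64), ([390.9, 211.0], 0.56), ([431.3, 222.9], 0.53), ([402.4, 131.7], 0.53)]
top pin_tip [([380.9, 215.3], 0.73), ([439.0, 157.6], 0.67)]
top pin_button it knows: bar_ref, collar, estop_box, hole_ref, jar, loadcell, pin_grip, pin_tip, rack, rig, spare_pin, wrench
top rack [([383.6, 309.1], 0.86), ([222.5, 300.5], 0.71), ([414.3, 209.4], 0.6)]
top spare_pin [([417.3, 187.5], 0.66)]
top estop_box [([122.9, 220.7], 0.84)]
top wrench [([404.0, 131.1], 0.57)]
top loadcell [([465.3, 191.2], 0.69), ([302.1, 186.6], 0.46)]
top collar [([441.7, 158.2], 0.52)]
top jar [([140.6, 165.4], 0.69)]
```

The top view shows the rig (plate corners ~(197,140),(332,160),(322,225),(184,204)), the bar at (263,175), and the fork at (308,184). The smallest rack is at (420,208), with the black pin at (431,224) and the spare at (422,187). Pink look-alikes are at (389,212) and (468,219).

```bash
python3 - <<'E'
from h import *
c,K1,M1=grab("scene"); im1=c; c2,K2,M2=grab("top")
P={"hole_ref":((284.9,236.4),(299.5,186.6)),"bar_ref":((310.9,216.6),(272,171.5)),"pin_grip":((180.6,315.5),(431.3,222.9)),"spare":((216.5,338.9),(417.3,187.5)),"estop":((343.1,139.9),(122.9,220.7)),
"rack":((198.6,341.8),(414.3,209.4))}
for k,(a,b) in P.items():
    x,e=tri([ray(a,K1,M1),ray(b,K2,M2)]); print(k,x.round(4),np.round(e,4))
for n,px in {"wr":(404,131),"load":(468,190),"collar":(441.7,159),"jar":(136,163),"A":(197,140),"B":(332,160),"C":(322,225),"D":(184,204),"pinkL":(390.9,211),"pinkR":(467,219)}.items(): print(n,atz(px,K2,M2,0.01).round(3))
for (im,n,b) in ((im1,"s",(220,150,400,300)),(im1,"sr",(140,270,260,390)),(c2,"t",(170,120,350,240)),(c2,"tr",(370,160,490,260))):
    x0,y0,x1,y1=b; s=min(800/(x1-x0),600/(y1-y0))
    cv2.imwrite(f"pics/crop_{n}.png",cv2.resize(im[y0:y1,x0:x1,::-1],None,fx=s,fy=s,interpolation=cv2.INTER_CUBIC)); print(n,s)
E
```

```text
hole_ref [ 0.5792 -0.0113  0.0969] [0.0001 0.0001]
bar_ref [0.6133 0.0601 0.1264] [0.0018 0.0018]
pin_grip [ 0.4861 -0.3415  0.103 ] [0.0048 0.0048]
spare [ 0.583  -0.3268  0.06  ] [0.0018 0.0018]
estop [ 0.5083  0.4777 -0.0026] [0.0027 0.0027]
rack [ 0.5324 -0.335  -0.0017] [0.0051 0.0051]
wr [ 0.759 -0.31   0.01 ]
load [ 0.588 -0.479  0.01 ]
collar [ 0.677 -0.411  0.01 ]
jar [0.668 0.444 0.01 ]
A [0.734 0.274 0.01 ]
B [ 0.675 -0.105  0.01 ]
C [ 0.491 -0.075  0.01 ]
D [0.55  0.305 0.01 ]
pinkL [ 0.53  -0.264  0.01 ]
pinkR [ 0.507 -0.471  0.01 ]
s 4.0
sr 5.0
t 4.444444444444445
tr 6.0
```

View pics/crop_t.png

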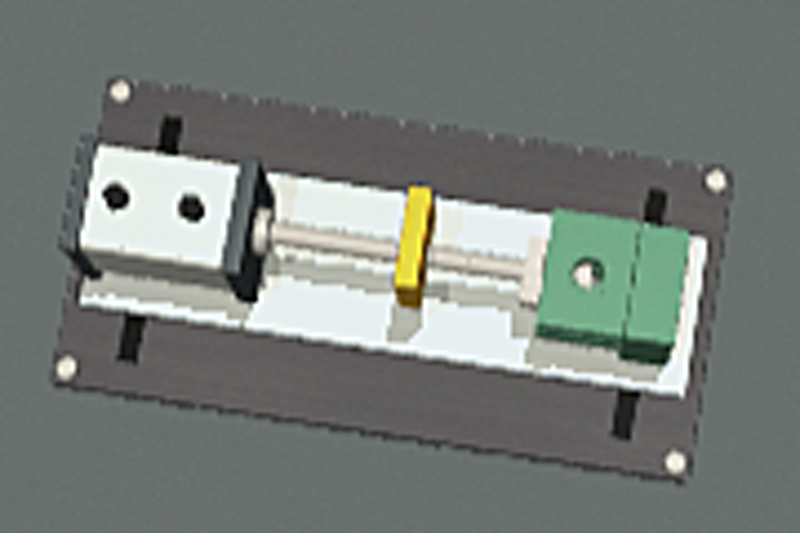

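View pics/crop_tr.png

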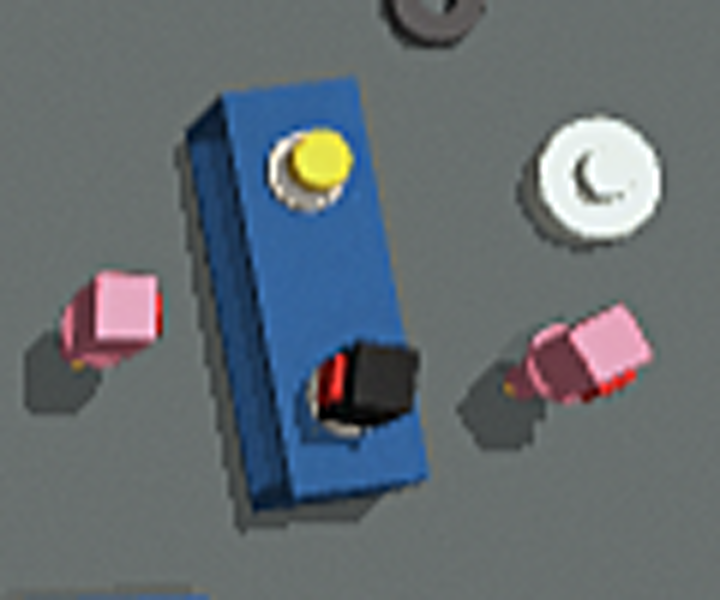

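View pics/crop_s.png

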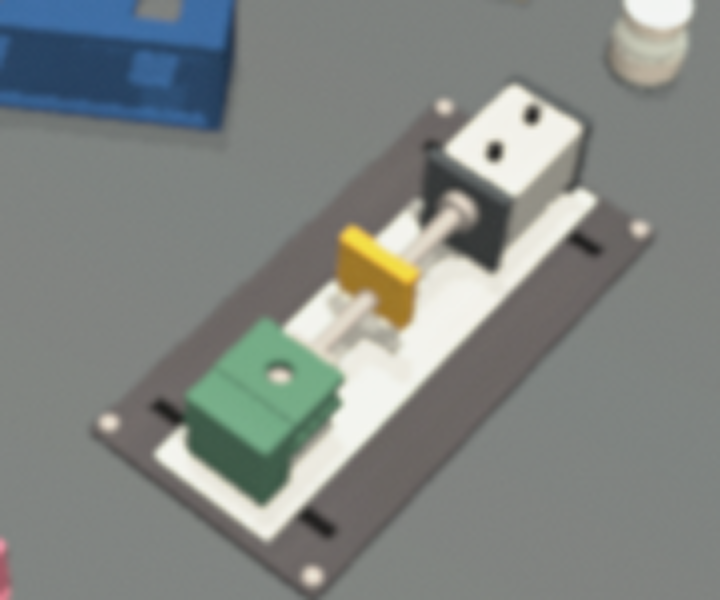

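View pics/crop_sr.png

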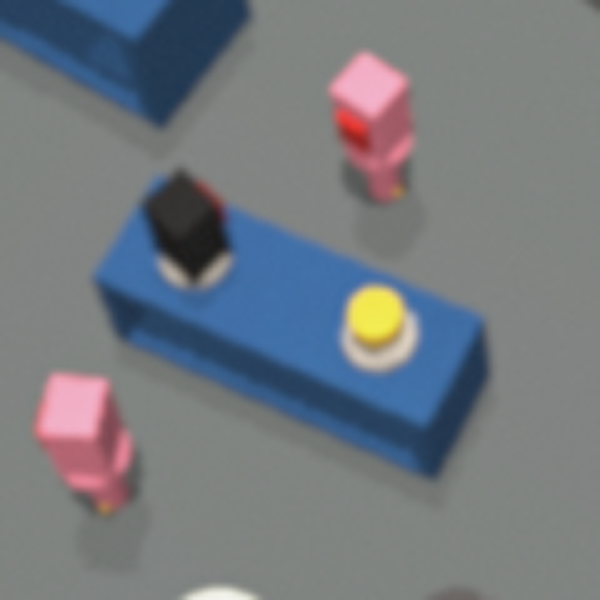

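```bash
cat >> h.py <<'E'
def plan(target,yaw,n=None):
    """print tool-axis deltas to go to target/yaw"""
    s=ctrl.read_state(); Rm=R.from_euler("xyz",s["eef_rot"],degrees=True)
    d=Rm.inv().apply(np.asarray(target)-s["ee_pos"]); dy=(yaw-s["eef_rot"][2]+180)%360-180
    print("at",s["ee_pos"].round(4),s["eef_rot"].round(2),"delta tool",d.round(4),"turn",round(-dy,2),"t",round(s["clock"],2),"F",s["wrist_force"].round(2),"J",s["joint_pos"].round(1))
E
python3 - <<'E'
from h import *
c,K1,M1=grab("scene"); c2,K2,M2=grab("top")
a=(290,243);b=(302.1,181)
print(tri([ray(a,K1,M1),ray(b,K2,M2)]),atz(a,K1,M1,.09),atz(b,K2,M2,.09))
t=lambda x,y:(170+x/4.4444,120+y/4.4444)
print("bar",[atz(t(*p),K2,M2,.114).round(4) for p in ((410,186),(432,188),(398,287),(419,290))])
s=lambda x,y:(220+x/4,150+y/4)
print("bar s",[atz(s(*p),K1,M1,.114).round(4) for p in ((352,227),(418,270),(340,236),(405,280))])
print("corner",[atz(s(*p),K1,M1,.015).round(4) for p in ((445,106),(640,229),(110,423),(313,576))])
print("corner",[atz(t(*p),K2,M2,.015).round(4) for p in ((120,90),(715,180),(675,462),(66,368))])
plan((0.57,0.06,0.27),171)
E
```

```text
(array([ 0.59737114, -0.01761051,  0.08761081]), [0.0014760085584191497, 0.001476008558419193]) [ 0.59914138 -0.01792346  0.09      ] [ 0.59565365 -0.01848631  0.09      ]
bar [array([0.6408, 0.0845, 0.114 ]), array([0.6396, 0.0718, 0.114 ]), array([0.5808, 0.0911, 0.114 ]), array([0.5791, 0.079 , 0.114 ])]
bar s [array([0.5878, 0.0947, 0.114 ]), array([0.6428, 0.0867, 0.114 ]), array([0.5847, 0.0837, 0.114 ]), array([0.6394, 0.0748, 0.114 ])]
corner [array([0.5577, 0.3044, 0.015 ]), array([0.7353, 0.2755, 0.015 ]), array([ 0.4984, -0.0715,  0.015 ]), array([ 0.6756, -0.0995,  0.015 ])]
corner [array([0.7318, 0.2734, 0.015 ]), array([ 0.6719, -0.1016,  0.015 ]), array([ 0.4934, -0.074 ,  0.015 ]), array([0.5529, 0.3017, 0.015 ])]
at [0.2189 0.5854 0.2563] [-180.     0.   159.5] delta tool [-0.5129 -0.3691 -0.0137] turn -11.5 t 1.65 F [-0.33 -0.44 -0.34] J [68.4 24.2 93.4 -0.  62.4 -1.1]
```

>>> {"fn": "jog_arm", "kwargs": {
  "deltas": "-0.038 -0.028 -0.002 -2; -0.038 -0.028 -0.002 -2; -0.038 -0.027 -0.002 -2; -0.038 -0.026 -0.002 -2; -0.038 -0.025 -0.002 -2; -0.038 -0.025 -0.002 -1.5; -0.038 -0.025 -0.002 0; -0.038 -0.025 -0.002 0",
  "fingers": 255,
  "squeeze": 30
}}

```text
clock: 2.45
ee_pos: [0.4686, 0.3071, 0.2731]
eef_rot: [179.8, 0.1, 172.1]
wrist_force: [1.0, 1.3, -0.4]
opening: -0.0002
```

```bash
python3 -c "
from h import *
plan((0.57,0.06,0.27),171)"
```

```text
at [0.4686 0.3071 0.2731] [1.7978e+02 6.0000e-02 1.7208e+02] delta tool [-0.1345 -0.2307  0.0023] turn 1.08 t 2.45 F [ 0.99  1.25 -0.44] J [ 3.20e+01  1.76e+01  1.01e+02  1.00e-01  6.12e+01 -5.02e+01]
```

>>> {"fn": "jog_arm", "kwargs": {
  "deltas": "-0.022 -0.038 0 0.5; -0.022 -0.038 0 0.5; -0.022 -0.038 0 0; -0.022 -0.038 0 0; -0.022 -0.038 0 0; -0.022 -0.038 0 0; 0 0 0 0; 0 0 0 0"
}}

```text
clock: 3.25
ee_pos: [0.5726, 0.0467, 0.274]
eef_rot: [179.7, 0.4, 170.6]
wrist_force: [-0.6, 0.9, -0.1]
opening: 0.0001
```

```bash
python3 - <<'E'
from h import *
plan((0.57,0.06,0.27),171)
c,K,M=grab("wrist","pics/w1.png")
for q in ["hole_ref","bar_ref","rig"]: print(q,[(np.round(r["centre"],1).tolist(),round(r["confidence"],2)) for r in ctrl.mark_of(q,"wrist")])
np.savez("w1.npz",K=K,M=M)
E
```

```text
at [0.5726 0.0467 0.274 ] [179.65   0.41 170.63] delta tool [0.0048 0.0127 0.004 ] turn -0.37 t 3.25 F [-0.64  0.87 -0.08] J [  3.4  18.7  99.3   0.3  61.5 -77.4]
hole_ref [([217.5, 212.8], 0.67)]
bar_ref [([305.5, 233.8], 0.77)]
rig [([229.1, 185.6], 0.75)]
```

View pics/w1.png

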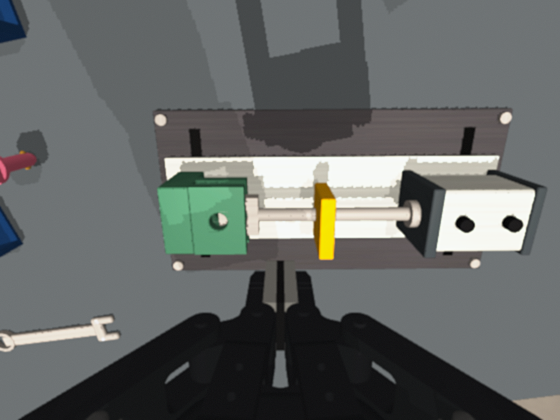

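```bash
python3 - <<'E'
from h import *
d=np.load("w1.npz");K,M=d["K"],d["M"]
print("hole",atz((219,221),K,M,.09))
print("hole_ref",atz((217.5,212.8),K,M,.09),"bar_ref",atz((305.5,233.8),K,M,.114))
im=cv2.imread("pics/w1.png")
cv2.imwrite("pics/w1c.png",cv2.resize(im[150:290,150:350],None,fx=4,fy=4,interpolation=cv2.INTER_CUBIC))
E
```

```text
hole [ 0.59490907 -0.01633563  0.09      ]
hole_ref [ 0.58639874 -0.01588272  0.09      ] bar_ref [0.61160694 0.0643842  0.114     ]
```

View pics/w1c.png

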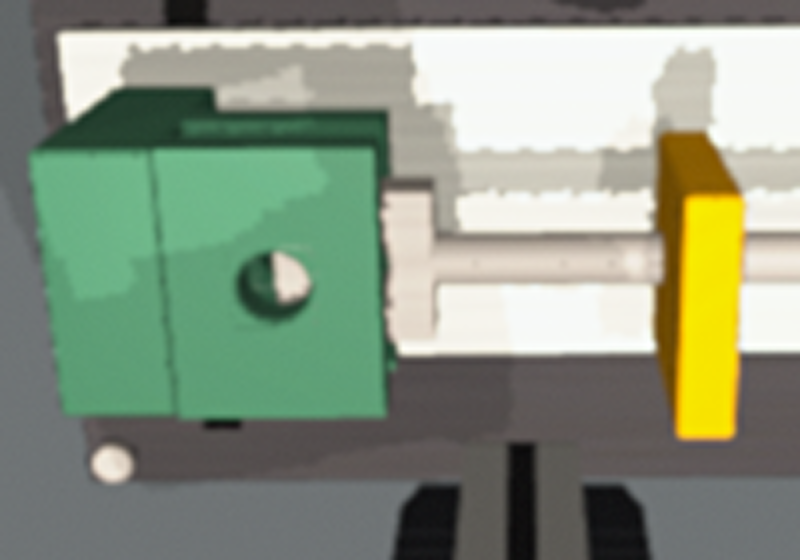

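```bash
python3 - <<'E'
from h import *
d=np.load("w1.npz");K,M=d["K"],d["M"]
ex=np.array([np.cos(np.radians(-9)),np.sin(np.radians(-9)),0]);ey=np.array([-ex[1],ex[0],0])
h=atz((218.75,221.5),K,M,.09);b=atz((327.5,229),K,M,.114)
br=atz((305.5,233.8),K,M,.114)
f=atz((218,221),K,M,.09)
print(h,b,br,"bar-hole rig",ex@(b-h),ey@(b-h),"ref-hole",ex@(br-h),ey@(br-h))
for p in ((384,147),(386,416),(153,147),(178,416)):
  q=atz((150+p[0]/4,150+p[1]/4),K,M,.09); print(ex@(q-h),ey@(q-h))
for p in ((684,195),(742,193),(736,437),(678,437)):
  q=atz((150+p[0]/4,150+p[1]/4),K,M,.114); print(q,ex@(q-h),ey@(q-h))
c=atz((400,212),K,M,.07);print("cyl",ey@(c-h))
# staging: pushing point
for dy in (0.05,0.045,0.04): print(dy,(b+ey*dy).round(4))
E
```

```text
[ 0.59537826 -0.01669088  0.09      ] [0.61021182 0.08466876 0.114     ] [0.61160694 0.0643842  0.114     ] bar-hole rig -0.0012052071732002714 0.10243222037230537 ref-hole 0.0033459400825301073 0.08261564144147812
-0.03474602508623927 0.02787794901503232
0.035335041676399774 0.025618647349186993
-0.03514292816868685 -0.02625129591307355
0.034878628881135014 -0.026733000094069263
[0.58080207 0.08235252 0.114     ] -0.02989053745227985 0.0955437982026979
[0.58242978 0.09494479 0.114     ] -0.030252729696091146 0.10823566556298583
[0.64160481 0.0871412  0.114     ] 0.029414504524266513 0.10978515997006369
[0.63936383 0.07375855 0.114     ] 0.029294626066141725 0.09621671205847497
cyl 0.18345993417863535
0.05 [0.618  0.1341 0.114 ]
0.045 [0.6173 0.1291 0.114 ]
0.04 [0.6165 0.1242 0.114 ]
```

```bash
python3 -c "
from h import *
plan((0.617,0.128,0.115),171)"
```

```text
at [0.5722 0.0487 0.274 ] [179.66   0.41 170.84] delta tool [-0.0305  0.0844  0.1598] turn -0.16 t 3.45 F [-0.53  0.27  0.47] J [  3.6  18.6  99.3   0.3  61.5 -77.4]
```

>>> {"fn": "jog_arm", "kwargs": {
  "deltas": "-0.011 0.03 0.01 0; -0.011 0.03 0.02 0; -0.009 0.024 0.03 0; 0 0 0.04 0; 0 0 0.035 0; 0 0 0.02 0; 0 0 0 0"
}}

```text
clock: 4.15
ee_pos: [0.6182, 0.1413, 0.1174]
eef_rot: [179.5, 0.8, 171.6]
wrist_force: [0.5, -0.9, 0.7]
opening: -0.0001
```

```bash
python3 - <<'E'
from h import *
plan((0.617,0.128,0.115),171)
c,K,M=grab("wrist","pics/w2.png")
E
```

```text
at [0.6182 0.1413 0.1174] [179.51   0.75 171.61] delta tool [-0.0007 -0.0134  0.0023] turn 0.61 t 4.15 F [ 0.46 -0.91  0.72] J [ 11.7  34.7  97.2   0.3  47.2 -70.1]
```

View pics/w2.png

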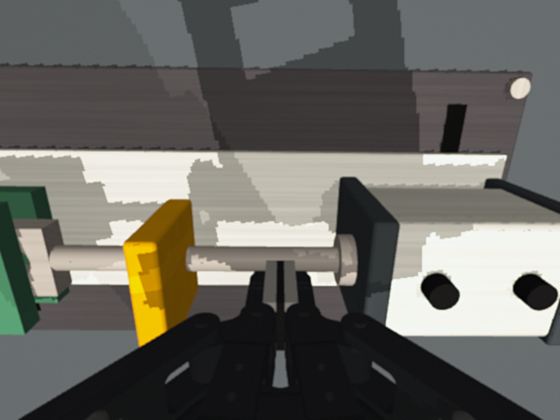

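>>> {"fn": "jog_arm", "kwargs": {
  "deltas": "0 -0.008 0 0; 0 -0.008 0 0; 0 -0.008 0 0; 0 -0.005 0 0; 0 0 0 0"
}}

```text
clock: 4.7
ee_pos: [0.617, 0.1113, 0.1247]
eef_rot: [179.3, 1.3, 171.7]
wrist_force: [0.6, -0.4, 0.6]
opening: -0.0001
```

>>> {"fn": "jog_arm", "kwargs": {
  "deltas": "0 -0.003 0 0; 0 -0.003 0 0; 0 -0.003 0 0; 0 0 0 0"
}}

```text
clock: 5.1
ee_pos: [0.6162, 0.1018, 0.1255]
eef_rot: [179.2, 1.4, 171.6]
wrist_force: [-0.6, 0.1, 1.3]
opening: -0.0001
```

>>> {"fn": "jog_arm", "kwargs": {
  "deltas": "0 -0.002 0.005 0; 0 -0.003 0.004 0; 0 -0.003 0 0; 0 0 0 0"
}}

```text
clock: 5.5
ee_pos: [0.6165, 0.0949, 0.1164]
eef_rot: [179.1, 1.6, 171.6]
wrist_force: [0.8, 0.7, 1.1]
opening: -0.0001
```

```bash
python3 - <<'E'
from h import *
plan((0.617,0.128,0.115),171)
c,K,M=grab("wrist","pics/w3.png")
E
```

```text
at [0.6165 0.0949 0.1164] [179.12   1.57 171.63] delta tool [0.0044 0.0328 0.0018] turn 0.63 t 5.5 F [0.81 0.7  1.08] J [  7.5  33.9  99.2   0.6  45.2 -74.6]
```

View pics/w3.png

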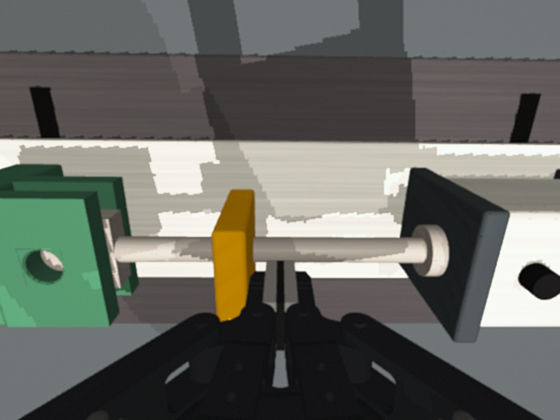

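>>> {"fn": "jog_arm", "kwargs": {
  "deltas": "0 -0.003 0 0; 0 -0.003 0 0; 0 0 0 0"
}}

```text
clock: 5.85
ee_pos: [0.6156, 0.0887, 0.1164]
eef_rot: [179.1, 1.6, 171.6]
wrist_force: [0.5, 2.3, 0.2]
opening: -0.0002
```

>>> {"fn": "jog_arm", "kwargs": {
  "deltas": "0 -0.003 0 0; 0 -0.003 0 0; 0 0 0 0"
}}

```text
clock: 6.15
ee_pos: [0.6152, 0.0867, 0.1165]
eef_rot: [178.7, 1.6, 171.5]
wrist_force: [0.0, 0.7, 0.1]
opening: 0.0
```

>>> {"fn": "jog_arm", "kwargs": {
  "deltas": "0 -0.003 0 0; 0 -0.002 0 0; 0 0 0 0"
}}

```text
clock: 6.45
ee_pos: [0.6152, 0.0866, 0.1165]
eef_rot: [178.3, 1.7, 171.4]
wrist_force: [0.6, 0.0, 0.3]
opening: -0.0001
```

```bash
python3 - <<'E'
from h import *
c,K,M=grab("wrist","pics/w4.png")
E
```

```text
(no output)
```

View pics/w4.png

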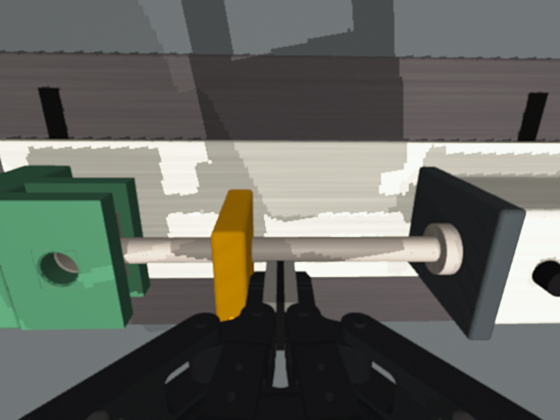

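>>> {"fn": "jog_arm", "kwargs": {
  "deltas": "0 -0.005 0 0; 0 -0.005 0 0"
}}

```text
clock: 6.7
ee_pos: [0.6151, 0.0855, 0.1168]
eef_rot: [177.4, 1.8, 171.1]
wrist_force: [2.9, 37.3, -2.1]
opening: 0.0002
```

>>> {"fn": "jog_arm", "kwargs": {
  "deltas": "0 -0.006 0 0; 0 -0.006 0 0"
}}

```text
clock: 6.9
ee_pos: [0.6151, 0.0854, 0.117]
eef_rot: [176.4, 1.9, 170.9]
wrist_force: [3.6, 39.7, -2.1]
opening: -0.0001
```

>>> {"fn": "jog_arm", "kwargs": {
  "deltas": "0 0.004 0 0; 0 0.008 0 0; 0 0.008 -0.01 0; 0 0 -0.03 0; 0 0 -0.04 0; 0 0 -0.04 0; 0 -0.03 -0.03 0; 0 0 0 0"
}}

```text
clock: 7.7
ee_pos: [0.6052, 0.0653, 0.2721]
eef_rot: [176.9, 1.6, 171.0]
wrist_force: [0.5, -0.9, 0.1]
opening: -0.0
```

```bash
python3 - <<'E'
from h import *
plan((0.57,0.06,0.27),171)
c,K,M=grab("wrist","pics/w5.png"); c,K,M=grab("top","pics/t5.png")
E
```

```text
at [0.6052 0.0653 0.2721] [176.91   1.6  171.03] delta tool [ 0.034  -0.0108  0.0006] turn 0.03 t 7.7 F [ 0.48 -0.91  0.06] J [  3.8  21.   96.2   3.   60.6 -78.7]
```

View pics/w5.png

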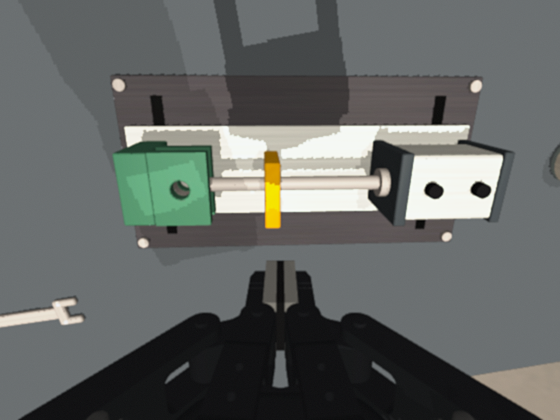

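```bash
python3 - <<'E'
from h import *
im=cv2.imread("pics/w5.png")
cv2.imwrite("pics/w5c.png",cv2.resize(im[130:250,110:310],None,fx=4,fy=4,interpolation=cv2.INTER_CUBIC))
E
```

```text
(no output)
```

View pics/w5c.png

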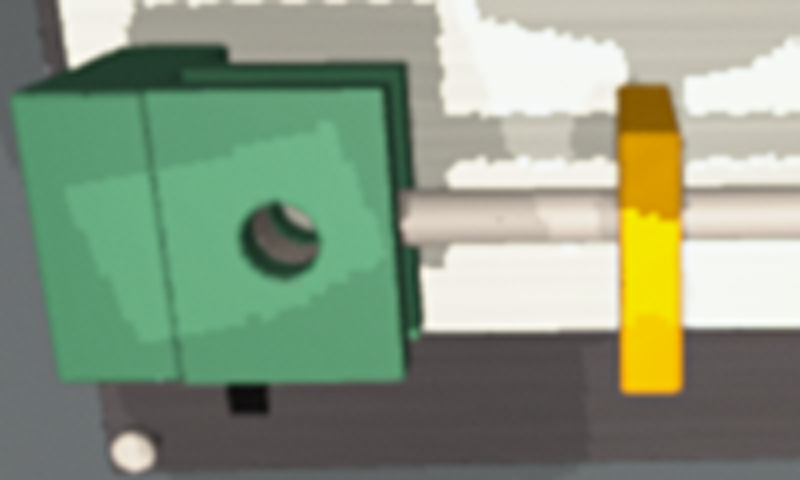

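```bash
python3 - <<'E'
from h import *
s=ctrl.read_state()
d=ctrl.get_image("wrist");T=np.eye(4); T[:3,:3]=R.from_euler("xyz",s["eef_rot"],degrees=True).as_matrix(); T[:3,3]=s["ee_pos"]
M=T@d["T_tool_cam"];K=d["mtx"]
ex=np.array([np.cos(np.radians(-9)),np.sin(np.radians(-9)),0]);ey=np.array([-ex[1],ex[0],0])
h=atz((110+282/4,130+240/4),K,M,.09);b=atz((110+651/4,130+262/4),K,M,.114)
print(h,b,ex@(b-h),ey@(b-h),s["eef_rot"],s["joint_pos"])
E
```

```text
[ 0.59258013 -0.01339886  0.09      ] [0.60445376 0.06900321 0.114     ] -0.0011630769427941113 0.08324500625012192 [176.8885304    1.33310718 171.0511699 ] [  3.98771515  21.22812072  96.36785293   3.14341428  60.44491576
 -78.60372137]
```

>>> {"fn": "jog_arm", "kwargs": {
  "deltas": "0 0.04 0 0; 0 0.04 0 0; 0 0.04 0 0; 0 0 0 0"
}}

```text
clock: 8.25
ee_pos: [0.6194, 0.1897, 0.266]
eef_rot: [177.2, 0.5, 170.9]
wrist_force: [-0.9, -0.5, 0.2]
opening: -0.0002
```

>>> {"fn": "jog_arm", "kwargs": {
  "deltas": "0 -0.01 0 0; 0 -0.01 0 0; 0 -0.01 0 0; 0 -0.01 0 0; 0 -0.01 0 0; 0 -0.01 0 0; 0 0 0 0"
}}

```text
clock: 8.95
ee_pos: [0.606, 0.1218, 0.2579]
eef_rot: [177.5, 0.1, 170.8]
wrist_force: [-1.4, -0.3, 0.2]
opening: 0.0001
```

```bash
python3 -c "
from h import *
plan((0.47,-0.33,0.30),171)"
```

```text
at [0.606  0.1218 0.2579] [1.7749e+02 6.0000e-02 1.7080e+02] delta tool [ 0.062  -0.4654 -0.0626] turn -0.2 t 8.95 F [-1.35 -0.28  0.22] J [  9.2  23.2  94.8   2.7  61.1 -72.9]
```

>>> {"fn": "jog_arm", "kwargs": {
  "deltas": "0.005 -0.04 -0.005 0; 0.005 -0.04 -0.005 0; 0.005 -0.04 -0.005 0; 0.005 -0.04 -0.005 0; 0.005 -0.04 -0.005 0; 0.005 -0.04 -0.005 0; 0.005 -0.04 -0.005 0; 0.005 -0.04 -0.005 0",
  "fingers": 0
}}

```text
clock: 9.75
ee_pos: [0.5143, -0.197, 0.2863]
eef_rot: [177.4, 0.5, 171.1]
wrist_force: [-0.2, -0.1, 0.3]
opening: 0.0852
```

```bash
python3 -c "
from h import *
plan((0.47,-0.33,0.30),171)"
```

```text
at [ 0.5143 -0.197   0.2863] [177.37   0.47 171.09] delta tool [ 0.023  -0.1374 -0.0202] turn 0.09 t 9.75 F [-0.17 -0.14  0.33] J [ -23.5   16.1  101.2    3.    62.9 -106. ]
```

>>> {"fn": "jog_arm", "kwargs": {
  "deltas": "0.006 -0.035 -0.005 0; 0.006 -0.035 -0.005 0; 0.006 -0.035 -0.005 0; 0.005 -0.03 -0.005 0; 0 0 0 0; 0 0 0 0"
}}

```text
clock: 10.35
ee_pos: [0.4668, -0.3384, 0.303]
eef_rot: [177.5, 0.8, 170.7]
wrist_force: [0.2, -0.6, 0.9]
opening: 0.0856
```

```bash
python3 - <<'E'
from h import *
plan((0.47,-0.33,0.30),171)
c,K,M=grab("wrist","pics/w6.png"); np.savez("w6.npz",K=K,M=M)
for q in ["pin_grip","spare_pin","rack"]: print(q,[(np.round(r["centre"],1).tolist(),round(r["confidence"],2)) for r in ctrl.mark_of(q,"wrist")])
E
```

```text
at [ 0.4668 -0.3384  0.303 ] [177.51   0.8  170.65] delta tool [-0.0017  0.0087  0.0034] turn -0.35 t 10.35 F [ 0.19 -0.6   0.86] J [ -38.4   17.5   96.9    2.8   66.1 -120.2]
pin_grip [([176.8, 221.2], 0.9), ([270.1, 196.8], 0.77), ([370.7, 204.8], 0.76)]
spare_pin [([293.6, 265.4], 0.85)]
rack [([280.3, 205.9], 0.76)]
```

View pics/w6.png

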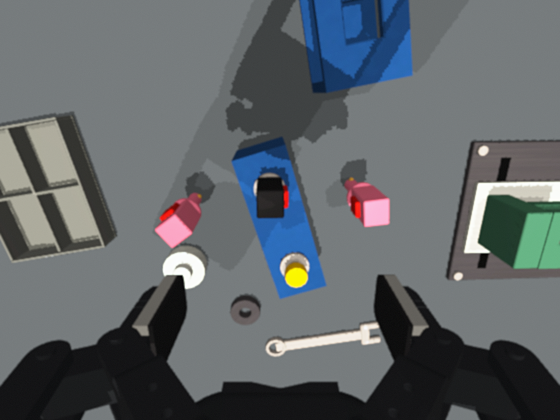

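```bash
python3 - <<'E'
from h import *
im=cv2.imread("pics/w6.png")
cv2.imwrite("pics/w6c.png",cv2.resize(im[130:310,220:340],None,fx=5,fy=5,interpolation=cv2.INTER_CUBIC)[:600])
d=np.load("w6.npz");K,M=d["K"],d["M"]
print(atz((270.1,196.8),K,M,.102), atz((270,198),K,M,.128),atz((295,276),K,M,.10))
c,K2,M2=grab("top")
r=[ray((270.1,196.8),K,M),ray((431.3,222.9),K2,M2)]
print(tri(r)); print(proj((0.47,-0.338,.128),K2,M2))
E
```

```text
[ 0.48061855 -0.34229272  0.102     ] [ 0.47370445 -0.34158924  0.128     ] [ 0.57629517 -0.33093675  0.1       ]
(array([ 0.48084636, -0.34296519,  0.10598774]), [0.0016127109769391722, 0.001612710976939156])
[431.78817351 226.476933  ]
```

View pics/w6c.png

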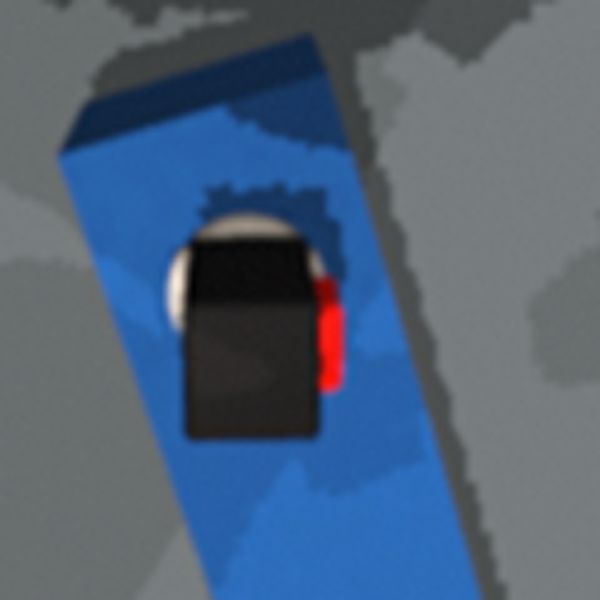

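```bash
python3 -c "
from h import *
d=np.load('w6.npz');K,M=d['K'],d['M']
print(atz((270.6,204),K,M,.128))
plan((0.48,-0.342,0.19),170.65)"
```

```text
[ 0.47954628 -0.34203879  0.128     ]
at [ 0.4674 -0.337   0.3028] [177.51   0.77 170.83] delta tool [-0.0117 -0.0078  0.1127] turn 0.18 t 10.6 F [-0.02  0.62 -0.47] J [ -38.2   17.5   97.     2.8   66.1 -120.2]
```

>>> {"fn": "jog_arm", "kwargs": {
  "deltas": "-0.005 -0.003 0.03 0; -0.004 -0.003 0.03 0; -0.002 -0.002 0.03 0; 0 0 0.02 0; 0 0 0 0; 0 0 0 0"
}}

```text
clock: 11.2
ee_pos: [0.4834, -0.3381, 0.1911]
eef_rot: [177.6, 1.0, 171.3]
wrist_force: [-0.3, 0.0, -0.1]
opening: 0.0851
```

```bash
python3 - <<'E'
from h import *
plan((0.48,-0.342,0.108),170.65)
c,K,M=grab("wrist","pics/w7.png"); np.savez("w7.npz",K=K,M=M)
for q in ["pin_grip","spare_pin","rack"]: print(q,[(np.round(r["centre"],1).tolist(),round(r["confidence"],2)) for r in ctrl.mark_of(q,"wrist")])
E
```

```text
at [ 0.4834 -0.3381  0.1911] [177.59   0.97 171.28] delta tool [ 0.0042 -0.0079  0.0828] turn 0.63 t 11.2 F [-0.34  0.02 -0.07] J [ -37.3   26.1  100.5    3.2   53.8 -120.5]
pin_grip [([409.8, 233.9], 0.82), ([266.8, 223.3], 0.68), ([136.1, 256.8], 0.65)]
spare_pin [([298.3, 310.2], 0.75)]
rack [([279.8, 226.0], 0.69)]
```

View pics/w7.png

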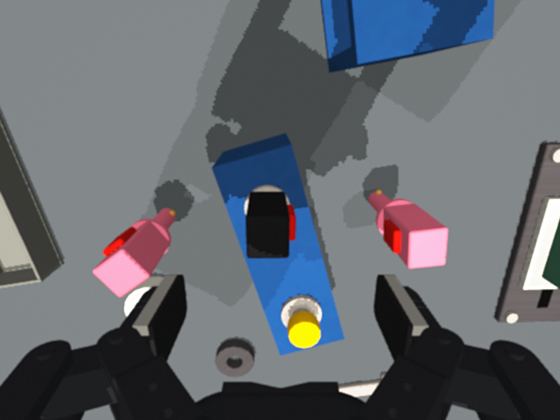

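```bash
python3 - <<'E'
from h import *
im=cv2.imread("pics/w7.png")
cv2.imwrite("pics/w7c.png",cv2.resize(im[170:290,210:330],None,fx=5,fy=5,interpolation=cv2.INTER_CUBIC))
d=np.load("w7.npz");K,M=d["K"],d["M"];e=np.load("w6.npz")
print(atz((268,239),K,M,.128),atz((266.8,223.3),K,M,.102))
print(tri([ray((268,239),K,M),ray((270.6,204),e["K"],e["M"])]))
E
```

```text
[ 0.4803573  -0.34253819  0.128     ] [ 0.4807398  -0.34320062  0.102     ]
(array([ 0.47712129, -0.34190268,  0.13517552]), [0.00015962119324616075, 0.0001596211932461939])
```

View pics/w7c.png

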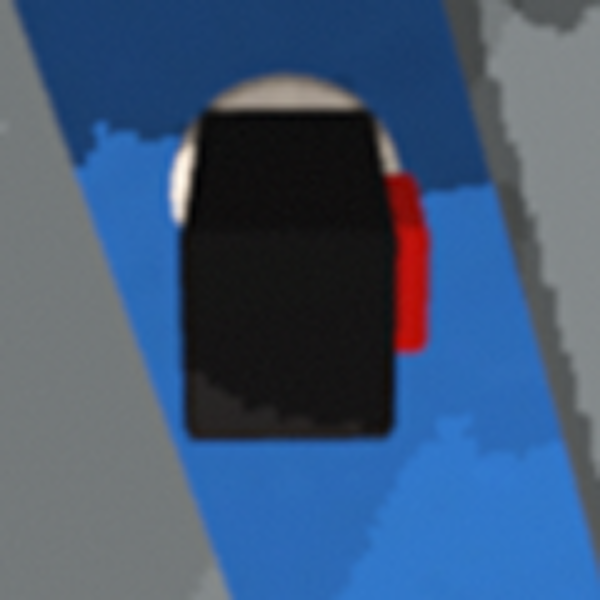

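```bash
python3 -c "
from h import *
plan((0.480,-0.341,0.109),171.3)"
```

```text
at [ 0.4836 -0.3389  0.1922] [177.66   1.09 171.24] delta tool [ 0.0049 -0.006   0.083 ] turn -0.06 t 11.4 F [0.29 0.07 0.87] J [ -37.4   26.   100.5    3.2   53.7 -120.5]
```

>>> {"fn": "jog_arm", "kwargs": {
  "deltas": "0.003 -0.003 0.02 0; 0.002 -0.003 0.02 0; 0 0 0.02 0; 0 0 0.015 0; 0 0 0.006 0; 0 0 0 0; 0 0 0 0"
}}

```text
clock: 12.1
ee_pos: [0.4841, -0.3449, 0.1162]
eef_rot: [178.1, 1.8, 171.2]
wrist_force: [0.3, -0.3, 0.7]
opening: 0.0856
```

```bash
python3 -c "
from h import *
plan((0.480,-0.341,0.109),171.3)
grab('wrist','pics/w8.png')"
```

```text
at [ 0.4841 -0.3449  0.1162] [178.06   1.83 171.22] delta tool [0.0049 0.0029 0.0071] turn -0.08 t 12.1 F [ 0.29 -0.3   0.74] J [ -37.8   32.3  102.4    3.7   44.6 -121.7]
```

View pics/w8.png

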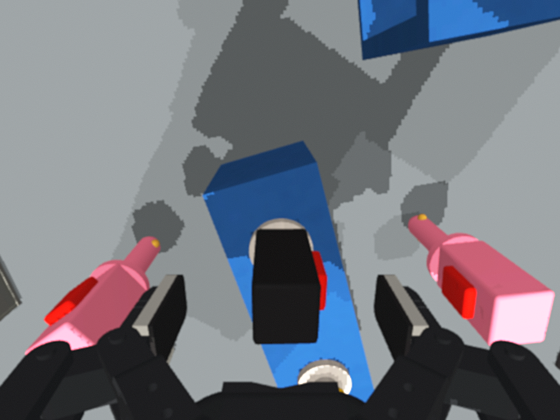

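>>> {"fn": "jog_arm", "kwargs": {
  "deltas": "0.003 0.002 0.004 0; 0.002 0.001 0.003 0; 0 0 0 0; 0 0 0 0"
}}

```text
clock: 12.55
ee_pos: [0.4803, -0.3412, 0.1106]
eef_rot: [178.2, 2.0, 171.2]
wrist_force: [-0.3, -0.2, -0.2]
opening: 0.0853
```

```bash
python3 -c "
from h import *
plan((0.480,-0.341,0.109),171.3)"
```

```text
at [ 0.4803 -0.3412  0.1106] [178.16   1.99 171.23] delta tool [0.0004 0.0001 0.0015] turn -0.07 t 12.55 F [-0.35 -0.18 -0.18] J [ -37.7   32.4  103.3    3.7   43.4 -121.7]
```

Now I'll grip firmly but moderately. The button needs 8 N.

>>> {"fn": "jog_arm", "kwargs": {
  "deltas": "0 0 0 0; 0 0 0 0; 0 0 0 0; 0 0 0 0; 0 0 0 0; 0 0 0 0; 0 0 0 0; 0 0 0 0",
  "fingers": 255,
  "squeeze": 45
}}

```text
clock: 13.35
ee_pos: [0.481, -0.3419, 0.1113]
eef_rot: [178.2, 2.1, 171.2]
wrist_force: [-0.9, 0.5, 1.3]
opening: 0.0258
```

```bash
python3 -c "
from h import *
plan((0.480,-0.341,0.109),171.3)
print(ctrl.read_state()['opening'])
grab('wrist','pics/w9.png')"
```

```text
at [ 0.481  -0.3419  0.1113] [178.23   2.08 171.23] delta tool [0.0012 0.0007 0.0023] turn -0.07 t 13.35 F [-0.94  0.55  1.26] J [ -37.8   32.4  103.3    3.7   43.4 -121.7]
0.02578197008459779
```

View pics/w9.png

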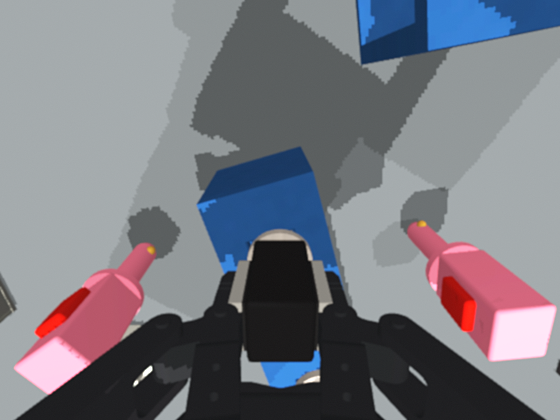

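>>> {"fn": "jog_arm", "kwargs": {
  "deltas": "0 0 -0.01 0; 0 0 -0.02 0; 0 0 -0.025 0; 0 0 -0.025 0; 0 0 -0.025 0; 0 0 -0.02 0; 0 0 -0.01 0; 0 0 0 0"
}}

```text
clock: 14.2
ee_pos: [0.4727, -0.3433, 0.2512]
eef_rot: [178.0, 1.7, 171.2]
wrist_force: [0.1, -0.5, -3.6]
opening: 0.0257
```

```bash
python3 - <<'E'
from h import *
plan((0.595,-0.017,0.24),171.2)
print(ctrl.read_state()['opening'])
grab('wrist','pics/w10.png');grab('scene','pics/s10.png')
im=cv2.imread('pics/s10.png');cv2.imwrite('pics/s10c.png',cv2.resize(im[200:400,100:340],None,fx=3,fy=3,interpolation=cv2.INTER_CUBIC))
E
```

```text
at [ 0.4727 -0.3433  0.2512] [177.99   1.67 171.24] delta tool [-0.0708  0.3404  0.0252] turn 0.04 t 14.2 F [ 0.09 -0.53 -3.56] J [ -38.4   21.    99.3    3.    59.3 -121.2]
0.025736376314817063
```

View pics/w10.png

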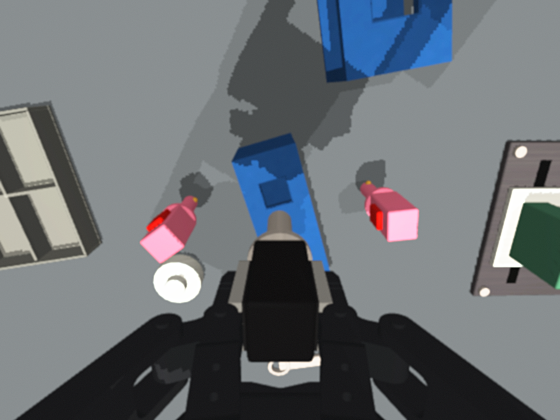

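View pics/s10c.png

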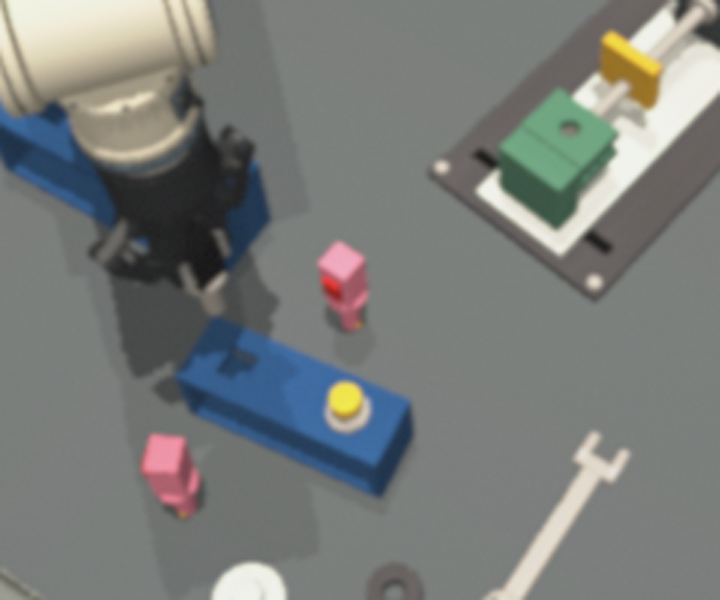

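```bash
cat >> h.py <<'E'
def tip(L=0.097):
    s=ctrl.read_state(); Rm=R.from_euler("xyz",s["eef_rot"],degrees=True); return s["ee_pos"]+Rm.apply([0,0,L])
def planpt(target,L=0.097):
    s=ctrl.read_state(); Rm=R.from_euler("xyz",s["eef_rot"],degrees=True); t=s["ee_pos"]+Rm.apply([0,0,L])
    print("tip",t.round(4),"delta tool",Rm.inv().apply(np.asarray(target)-t).round(4),"rot",s["eef_rot"].round(2),"t",round(s["clock"],2),"F",s["wrist_force"].round(1),"T",s["torque"].round(2),"op",round(s["opening"],4))
E
python3 -c "
from h import *
planpt((.595,-.017,.125))"
```

```text
tip [ 0.4752 -0.3396  0.1525] delta tool [-0.0685  0.3358  0.0416] rot [177.91   1.53 171.24] t 14.3 F [ 0.6  0.  -2. ] T [-0.    0.02 -0.01] op 0.0256
```

>>> {"fn": "jog_arm", "kwargs": {
  "deltas": "-0.008 0.038 0 0; -0.008 0.038 0 0; -0.008 0.038 0 0; -0.008 0.038 0 0; -0.008 0.038 0 0; -0.008 0.038 0 0; -0.008 0.038 0 0; -0.008 0.03 0 0"
}}

```text
clock: 15.1
ee_pos: [0.5775, -0.052, 0.2493]
eef_rot: [177.7, 0.4, 170.8]
wrist_force: [0.8, -0.7, -2.9]
opening: 0.0256
```

```bash
python3 -c "
from h import *
planpt((.595,-.017,.125))"
```

```text
tip [ 0.5787 -0.0483  0.1524] delta tool [-0.0109  0.0324  0.0288] rot [177.75   0.37 170.78] t 15.1 F [ 0.8 -0.7 -2.9] T [-0.02 -0.02  0.03] op 0.0256
```

>>> {"fn": "jog_arm", "kwargs": {
  "deltas": "-0.006 0.016 0 0; -0.004 0.012 0.01 0; 0 0 0.015 0; 0 0 0 0; 0 0 0 0"
}}

```text
clock: 15.6
ee_pos: [0.5905, -0.0189, 0.217]
eef_rot: [177.8, -0.3, 171.1]
wrist_force: [0.9, 0.2, -2.0]
opening: 0.0254
```

```bash
python3 - <<'E'
from h import *
planpt((.595,-.017,.105))
c,K,M=grab('wrist','pics/w11.png'); np.savez("w11.npz",K=K,M=M);c,K,M=grab('top','pics/t11.png'); c,K,M=grab('scene','pics/s11.png')
im=cv2.imread('pics/s11.png');cv2.imwrite('pics/s11c.png',cv2.resize(im[160:300,200:380],None,fx=4,fy=4,interpolation=cv2.INTER_CUBIC))
E
```

```text
tip [ 0.5906 -0.0151  0.1201] delta tool [-0.0047 -0.0018  0.015 ] rot [177.77  -0.26 171.1 ] t 15.6 F [ 0.9  0.2 -2. ] T [-0.05  0.06 -0.04] op 0.0254
```

View pics/w11.png

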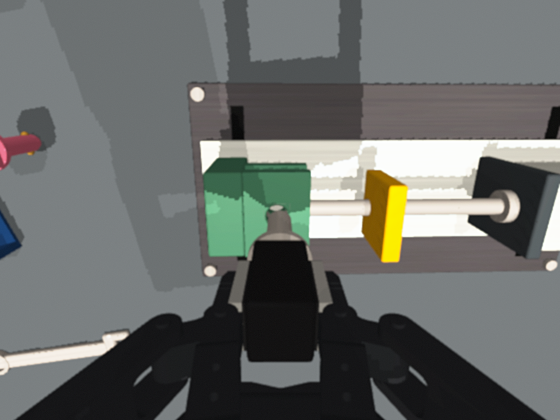

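View pics/s11c.png

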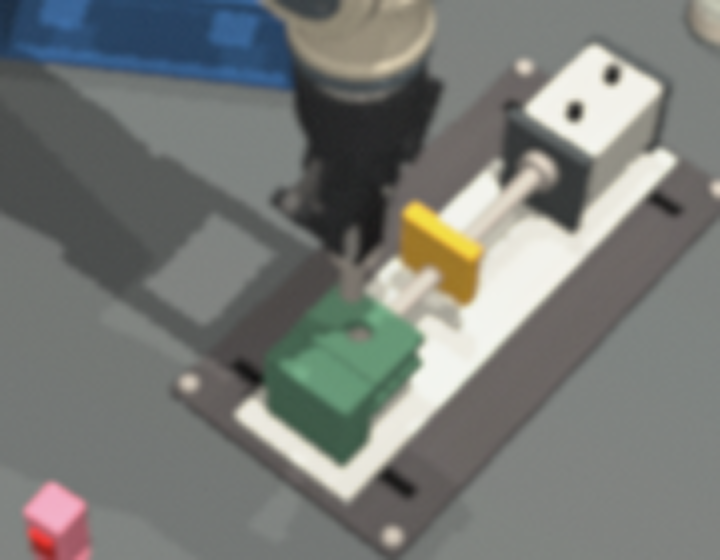

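```bash
python3 - <<'E'
from h import *
im=cv2.imread('pics/w11.png');cv2.imwrite('pics/w11c.png',cv2.resize(im[150:270,195:335],None,fx=5.5,fy=5,interpolation=cv2.INTER_CUBIC))
d=np.load("w11.npz");K,M=d["K"],d["M"]
t=tip();print("tip px",proj(t,K,M))
ex=np.array([np.cos(np.radians(-9)),np.sin(np.radians(-9)),0]);ey=np.array([-ex[1],ex[0],0])
for h in [(0.5954,-.0167,.09),(.597,-.018,.09)]:
  print(proj(h,K,M),[proj(np.array(h)+a*ex*.035+b*ey*.026,K,M).round(1) for a in(-1,1) for b in (-1,1)])
E
```

```text
tip px [280.18737802 224.85377722]
[277.95008377 215.77970069] [array([243.2, 172.1]), array([312.4, 171.7]), array([246.1, 256.6]), array([309.6, 255.6])]
[276.63562755 217.93168139] [array([241.9, 174.4]), array([311., 174.]), array([244.9, 258.6]), array([308.2, 257.6])]
```

View pics/w11c.png

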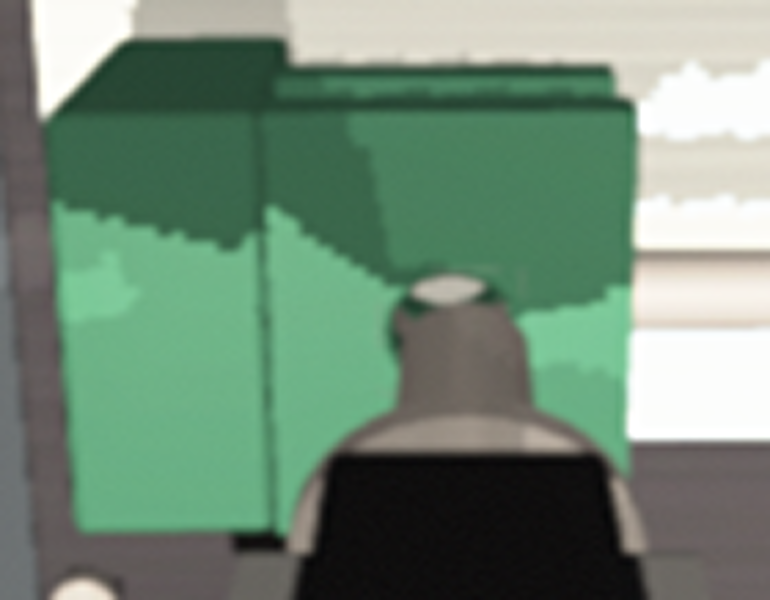

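```bash
python3 - <<'E'
from h import *
im=cv2.imread('pics/w11.png');cv2.imwrite('pics/w11d.png',cv2.resize(im[195:375,205:355],None,fx=4,fy=3.3,interpolation=cv2.INTER_CUBIC))
d=ctrl.get_image("wrist");K=d["mtx"];M=d["T_tool_cam"]
g=.009
for dx in (0,.003,.006):
 for g in (.006,.009,.012):
  f=lambda x,y,z:proj((x+dx,y,g+z),K,M).round(1).tolist()
  print(dx,g,"top face",f(.014,0,-.026),f(-.014,0,-.026),"handle bottom +x",f(.014,0,.027),"shoulder +x",f(.017,0,.027),"tip",f(0,0,.088),"tip+x",f(.006,0,.088),"sh+x low",f(.008,0,.083))
E
```

```text
0 0.006 top face [281.2, 307.8] [281.0, 371.8] handle bottom +x [280.8, 243.7] shoulder +x [280.8, 238.1] tip [280.6, 225.1] tip+x [280.6, 216.9] sh+x low [280.6, 216.6]
0 0.009 top face [281.1, 302.7] [281.0, 365.7] handle bottom +x [280.8, 241.2] shoulder +x [280.8, 235.7] tip [280.6, 223.5] tip+x [280.6, 215.4] sh+x low [280.6, 215.1]
0 0.012 top face [281.1, 297.9] [281.0, 359.7] handle bottom +x [280.8, 238.8] shoulder +x [280.8, 233.4] tip [280.6, 222.0] tip+x [280.6, 213.9] sh+x low [280.6, 213.6]
0.003 0.006 top face [281.2, 300.4] [281.0, 365.4] handle bottom +x [280.8, 238.1] shoulder +x [280.8, 232.5] tip [280.6, 221.0] tip+x [280.6, 212.7] sh+x low [280.6, 212.4]
0.003 0.009 top face [281.2, 295.4] [281.0, 359.3] handle bottom +x [280.8, 235.7] shoulder +x [280.8, 230.2] tip [280.6, 219.5] tip+x [280.6, 211.3] sh+x low [280.6, 210.9]
0.003 0.012 top face [281.1, 290.7] [281.0, 353.5] handle bottom +x [280.8, 233.4] shoulder +x [280.8, 228.0] tip [280.6, 218.0] tip+x [280.6, 209.9] sh+x low [280.6, 209.4]
0.006 0.006 top face [281.2, 292.8] [281.1, 358.9] handle bottom +x [280.8, 232.5] shoulder +x [280.8, 226.8] tip [280.6, 216.9] tip+x [280.6, 208.5] sh+x low [280.6, 208.0]
0.006 0.009 top face [281.2, 288.0] [281.0, 352.9] handle bottom +x [280.8, 230.2] shoulder +x [280.8, 224.6] tip [280.6, 215.4] tip+x [280.6, 207.1] sh+x low [280.6, 206.6]
0.006 0.012 top face [281.2, 283.4] [281.0, 347.2] handle bottom +x [280.8, 228.0] shoulder +x [280.8, 222.4] tip [280.6, 213.9] tip+x [280.6, 205.8] sh+x low [280.6, 205.2]
```

View pics/w11d.png

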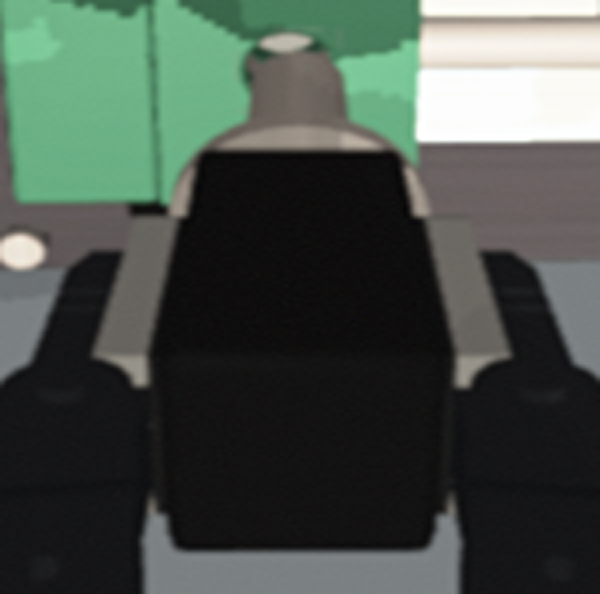

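>>> {"fn": "jog_arm", "kwargs": {
  "deltas": "-0.008 -0.001 0 0; 0 0 0.008 0; 0 0 0.008 0; 0 0 0 0; 0 0 0 0"
}}

```text
clock: 16.3
ee_pos: [0.6004, -0.0222, 0.2024]
eef_rot: [177.7, 0.0, 171.0]
wrist_force: [-0.4, -0.6, -2.4]
opening: 0.0255
```

```bash
python3 - <<'E'
from h import *
planpt((.595,-.017,.105))
c,K,M=grab('wrist','pics/w12.png'); print(proj((.5954,-.0172,.09),K,M)); c,K,M=grab('scene','pics/s12.png')
im=cv2.imread('pics/s12.png');a=cv2.resize(im[190:270,240:340],None,fx=4,fy=4,interpolation=cv2.INTER_CUBIC)
im=cv2.imread('pics/w12.png');b=cv2.resize(im[150:270,195:335],None,fx=2.8,fy=2.8,interpolation=cv2.INTER_CUBIC)
h=min(a.shape[0],b.shape[0]);cv2.imwrite("pics/c12.png",np.hstack([a[:h],b[:h]]))
E
```

```text
tip [ 0.601  -0.0184  0.1054] delta tool [0.0062 0.0004 0.0005] rot [1.7774e+02 5.0000e-02 1.7097e+02] t 16.3 F [-0.4 -0.6 -2.4] T [-0.08 -0.01 -0.07] op 0.0255
[280.1608391  208.55894523]
```

View pics/c12.png

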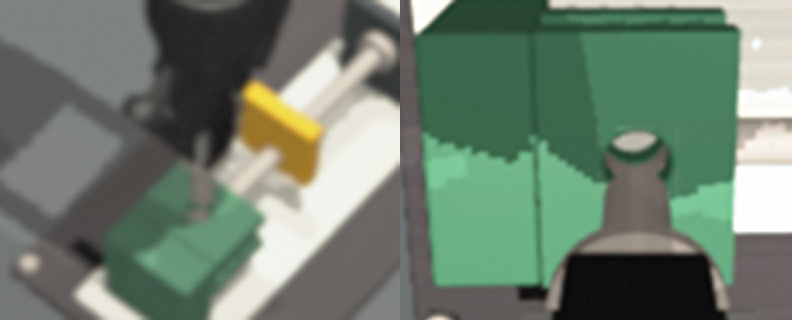

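```bash
python3 - <<'E'
from h import *
s=ctrl.read_state();d=ctrl.get_image("wrist");T=np.eye(4); T[:3,:3]=R.from_euler("xyz",s["eef_rot"],degrees=True).as_matrix(); T[:3,3]=s["ee_pos"]
M=T@d["T_tool_cam"];K=d["mtx"]
for dx in (0,.003,.004): 
  p=T@np.array([dx,-.0006,.097,1]); q=T@np.array([dx+.006,-.0006,.097,1]);print(dx,p[:3].round(4),proj(p[:3],K,M),proj(q[:3],K,M))
print(proj((.5954,-.0172,.105),K,M))
planpt((.595,-.017,.105))
E
```

```text
0 [ 0.6009 -0.019   0.1056] [279.70171153 223.53399244] [279.70581619 215.39381222]
0.003 [ 0.5979 -0.0185  0.1056] [279.70375519 219.4810923 ] [279.70789474 211.2717129 ]
0.004 [ 0.597  -0.0184  0.1056] [279.70444025 218.12250714] [279.70859153 209.88986518]
[280.99596911 215.47767426]
tip [ 0.6012 -0.0184  0.1058] delta tool [0.0063 0.0004 0.0008] rot [1.7774e+02 7.0000e-02 1.7098e+02] t 16.45 F [ 0.1  0.3 -1.4] T [-0.06 -0.03 -0.04] op 0.0254
```

```bash
python3 - <<'E'
from h import *
im=cv2.imread('pics/w12.png');cv2.imwrite("pics/c12b.png",cv2.resize(im[185:245,240:320],None,fx=9,fy=9,interpolation=cv2.INTER_CUBIC))
E
```

```text
(no output)
```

View pics/c12b.png

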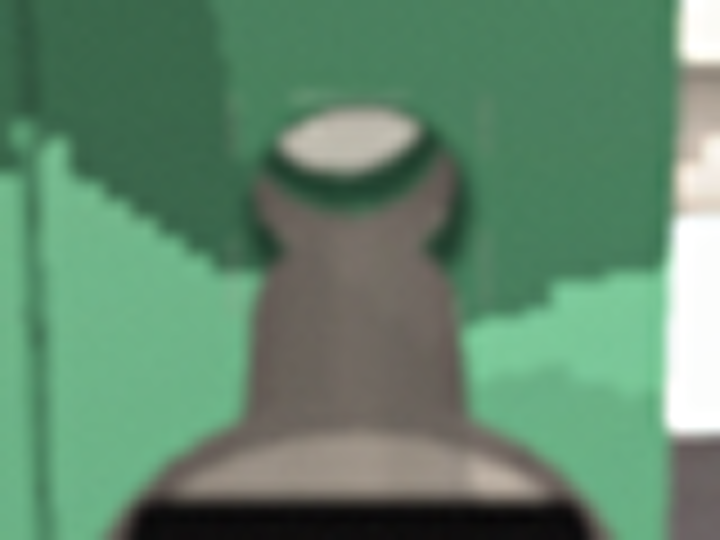

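>>> {"fn": "jog_arm", "kwargs": {
  "deltas": "0.0015 0 0.003 0; 0 0 0.004 0; 0 0 0.004 0; 0 0 0 0"
}}

```text
clock: 16.85
ee_pos: [0.599, -0.0213, 0.1913]
eef_rot: [177.7, 0.1, 171.0]
wrist_force: [-0.1, 0.6, -1.7]
opening: 0.0258
```

```bash
python3 - <<'E'
from h import *
planpt((.5954,-.0172,.09))
c,K,M=grab('wrist','pics/w13.png')
cv2.imwrite("pics/c13.png",cv2.resize(c[185:245,240:320,::-1],None,fx=9,fy=9,interpolation=cv2.INTER_CUBIC))
E
```

```text
tip [ 0.5998 -0.0175  0.0943] delta tool [ 0.0044 -0.0005  0.0043] rot [1.7774e+02 1.2000e-01 1.7099e+02] t 16.85 F [-0.1  0.6 -1.7] T [-0.03  0.02 -0.01] op 0.0258
```

View pics/c13.png

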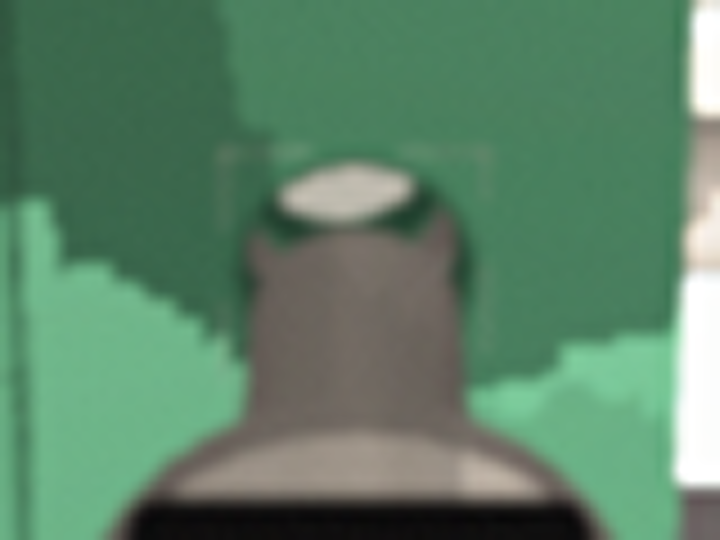

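>>> {"fn": "jog_arm", "kwargs": {
  "deltas": "0.001 0 0.003 0; 0 0 0.003 0; 0 0 0.003 0"
}}

```text
clock: 17.2
ee_pos: [0.5986, -0.0208, 0.1824]
eef_rot: [177.7, 0.2, 171.0]
wrist_force: [0.0, -0.3, -1.7]
opening: 0.0256
```

>>> {"fn": "jog_arm", "kwargs": {
  "deltas": "0 0 0.003 0; 0 0 0.003 0; 0 0 0.003 0"
}}

```text
clock: 17.5
ee_pos: [0.5986, -0.0204, 0.1725]
eef_rot: [177.7, 0.2, 171.0]
wrist_force: [0.2, -0.0, -2.1]
opening: 0.0255
```

>>> {"fn": "jog_arm", "kwargs": {
  "deltas": "0 0 0.003 0; 0 0 0.003 0; 0 0 0.003 0"
}}

```text
clock: 17.8
ee_pos: [0.5987, -0.02, 0.1626]
eef_rot: [177.7, 0.2, 171.0]
wrist_force: [-0.2, -0.5, -2.2]
opening: 0.0258
```

>>> {"fn": "jog_arm", "kwargs": {
  "deltas": "0 0 0.003 0; 0 0 0.003 0"
}}

```text
clock: 18.0
ee_pos: [0.5986, -0.0198, 0.156]
eef_rot: [177.7, 0.2, 171.0]
wrist_force: [-0.8, -0.0, -1.1]
opening: 0.0255
```

>>> {"fn": "jog_arm", "kwargs": {
  "deltas": "0 0 0.003 0; 0 0 0.003 0"
}}

```text
clock: 18.2
ee_pos: [0.5985, -0.0198, 0.1496]
eef_rot: [177.8, 0.1, 171.0]
wrist_force: [-1.4, -1.7, 0.3]
opening: 0.0256
```

>>> {"fn": "jog_arm", "kwargs": {
  "deltas": "0 0 0.003 0; 0 0 0.003 0"
}}

```text
clock: 18.4
ee_pos: [0.5983, -0.0198, 0.1433]
eef_rot: [177.8, 0.1, 171.0]
wrist_force: [-2.2, -1.3, 1.8]
opening: 0.0253
```

>>> {"fn": "jog_arm", "kwargs": {
  "deltas": "0 0 0.003 0; 0 0 0.002 0"
}}

```text
clock: 18.6
ee_pos: [0.5982, -0.0196, 0.1381]
eef_rot: [177.8, 0.1, 171.0]
wrist_force: [-1.9, -0.5, 2.4]
opening: 0.0256
```

>>> {"fn": "jog_arm", "kwargs": {
  "deltas": "0 0 0.002 0; 0 0 0.002 0"
}}

```text
clock: 18.8
ee_pos: [0.5981, -0.0194, 0.1339]
eef_rot: [177.8, 0.1, 171.0]
wrist_force: [-2.1, -1.6, 1.6]
opening: 0.0254
```

>>> {"fn": "jog_arm", "kwargs": {
  "deltas": "0 0 0.002 0"
}}

```text
clock: 18.9
ee_pos: [0.598, -0.0194, 0.1318]
eef_rot: [177.8, 0.1, 171.0]
wrist_force: [-4.0, -0.4, 2.6]
opening: 0.0259
```

>>> {"fn": "jog_arm", "kwargs": {
  "deltas": "0 0 0.002 0"
}}

```text
clock: 19.0
ee_pos: [0.5981, -0.0193, 0.1313]
eef_rot: [177.8, 0.1, 171.0]
wrist_force: [-14.1, -1.4, 35.7]
opening: 0.0253
```

>>> {"fn": "jog_arm", "kwargs": {
  "deltas": "0 0 0 0; 0 0 0 0"
}}

```text
clock: 19.2
ee_pos: [0.598, -0.0194, 0.1317]
eef_rot: [177.8, 0.1, 171.0]
wrist_force: [-1.7, 0.1, -0.0]
opening: 0.0255
```

>>> {"fn": "jog_arm", "kwargs": {
  "deltas": "0 0 0 0; 0 0 0 0; 0 0 0 0; 0 0 0 0; 0 0 0 0; 0 0 0 0; 0 0 0 0",
  "fingers": 0
}}

```text
clock: 19.9
ee_pos: [0.6002, -0.0189, 0.1314]
eef_rot: [177.7, 0.3, 171.0]
wrist_force: [0.8, 0.4, 0.9]
opening: 0.0851
```

```bash
python3 - <<'E'
from h import *
planpt((.5954,-.0172,.09))
c,K,M=grab('wrist','pics/w14.png')
E
```

```text
tip [ 0.6014 -0.0151  0.0345] delta tool [ 0.0053 -0.0008 -0.0556] rot [177.73   0.32 171.  ] t 19.9 F [0.8 0.4 0.9] T [ 0.01  0.01 -0.  ] op 0.0851
```

View pics/w14.png

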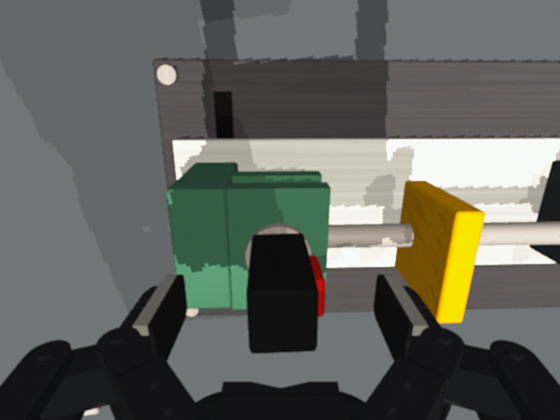

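>>> {"fn": "jog_arm", "kwargs": {
  "deltas": "0 0 -0.015 0; 0 0 -0.025 0; 0 0 -0.03 0; 0 0 -0.035 0; 0 0 -0.035 0; 0.02 0 -0.02 0; 0 0 0 0; 0 0 0 0"
}}

```text
clock: 20.75
ee_pos: [0.5784, -0.0224, 0.3042]
eef_rot: [177.7, 0.6, 171.0]
wrist_force: [1.0, 0.3, -0.4]
opening: 0.0853
```

```bash
python3 - <<'E'
from h import *
planpt((.5954,-.0172,.09))
c,K,M=grab('wrist','pics/w15.png')
for q in ["pin_grip","hole_ref"]: print(q,[(np.round(r["centre"],1).tolist(),round(r["confidence"],2)) for r in ctrl.mark_of(q,"wrist")])
np.savez("w15.npz",K=K,M=M)
print("pred grip",proj((.5954,-.0172,.122),K,M),proj((.5954,-.0172,.148),K,M))
c,K,M=grab('scene'); cv2.imwrite("pics/s15.png",cv2.resize(c[180:280,240:370,::-1],None,fx=5,fy=5,interpolation=cv2.INTER_CUBIC))
cv2.imwrite("pics/w15c.png",cv2.resize(cv2.imread("pics/w15.png")[150:290,160:320],None,fx=4,fy=4,interpolation=cv2.INTER_CUBIC))
E
```

```text
tip [ 0.5799 -0.0188  0.2073] delta tool [-0.0139 -0.0007  0.1175] rot [177.72   0.55 170.98] t 20.75 F [ 1.   0.3 -0.4] T [-0.01 -0.02 -0.  ] op 0.0853
pin_grip [([281.8, 205.7], 0.95), ([41.2, 150.5], 0.7)]
hole_ref [([278.1, 186.3], 0.77)]
pred grip [281.02408358 205.07290877] [282.28602212 214.4462462 ]
```

View pics/w15.png

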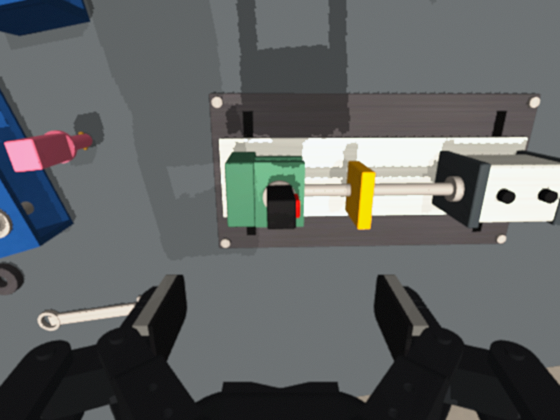

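View pics/w15c.png

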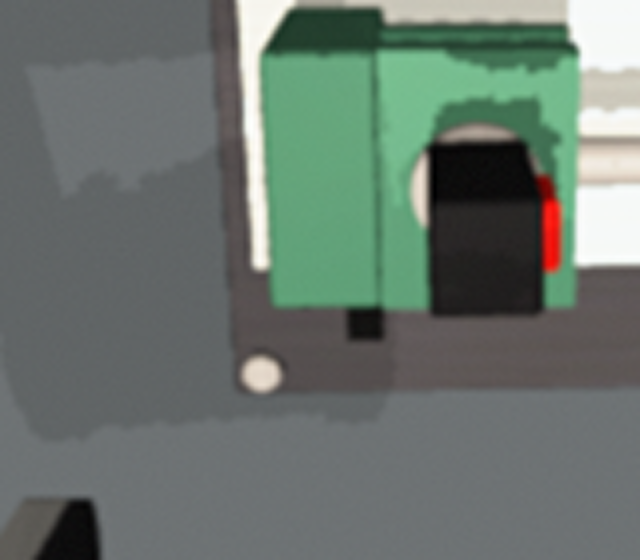

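View pics/s15.png

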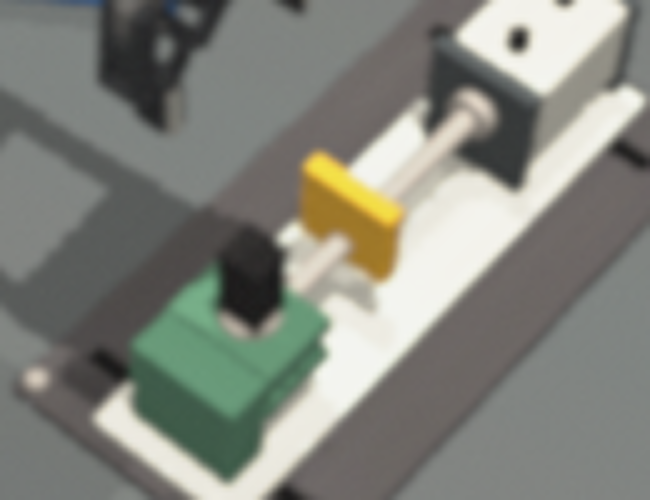

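```bash
python3 -c "
from plant import ctrl
print(ctrl.hand_in())"
```

```text
the job is handed in; nothing more can be done
None
```

The rod is home, the pin is through the fork and rod with its button out, and the job is handed in at about 21 s of the 72 s allowed. `hand_in` gives no verdict, so the results below rest on my own checks.

**What I did**
- **Rod:** I pushed the crossbar about 19 mm with closed fingers until it met its stop.
- **Pin:** I gripped it at 25.8 mm opening (button flush), lifted it out of the rack, lined it up by wrist camera and lowered it 2–4 mm at a time. Forces stayed around 4 N or less until the shoulder touched. I then opened the fingers and backed straight up.

**Last checks**
- **Rod home:** the bar sat 83 mm from the hole, against an expected 82.6 mm, measured after the push. I did not re-measure it after the pin went in.
- **Pin seated and upright:** `pin_grip` was within about 1 px of where a flush pin in that hole should appear, and the handle top matched to about 1 px.
- **Button out:** about 4 px of red shows beside the handle, which fits fully sprung out.
- **Robot clear:** the arm stood about 17 cm above the point of release, with no force on the wrist.

**What was less than ideal**
- **Peak forces:** about 40 N at the rod stop, because I pushed twice more after it had stopped, and 36 N when the shoulder landed. Both are under the 60 N limit.
- **Tool tilt:** the tool leaned up to 3.6° after the push and about 2.3° during insertion, with no rough contact.
- **Camera disagreement:** the cameras differed by 2–3 mm on the hole position. I settled this with the wrist view.

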